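# Add a border tile to the drying stack

## Robot

A 6-joint arm with a two-finger parallel gripper is mounted at the origin on the work surface. World frame = base frame: x ahead of the robot, y to its left, z up, the work surface at z = 0. Lengths are in m, angles in degrees, forces in N, time in s.
With the tool pointing down it reaches from about 0.325 to 0.75 m from the base axis. Payload 7.6 kg.
Tool frame: the origin (TCP) lies on the front face of the gripper's body, between the roots of the fingers; the fingertips stand 73 mm ahead of it and the grasp point (between the pads) lies 54 mm ahead of it; z points along the fingers, y is the line along which they close (so a half turn about z gives the same grasp; the last joint's range is limited). The gripper opens to 85 mm and grips with 20 to 120 N. Pads are 22 mm wide; open, the fingers measure 114 mm over their backs; the gripper's body (76 mm by 85 mm) begins 54 mm behind the grasp point. The pads swing forward as they close: fully open they stand 13 mm farther back than shut.
Start: joints at [71.03, 2.991, 80.254, -0, 96.75, -4.028], TCP at [0.135, 0.507, 0.304] pointing down, gripper open.
Joint ranges: [-166.34, 166.34], [-52.06, 124.39], [6.96, 135.62], [-60.46, 240.46], [14.63, 156.25], [-167.68, 167.68]. Speed limits (degrees/s): [147.25, 147.25, 172.46, 180, 180, 180].

## Interface

Orientations are given as a 3x3 rotation matrix whose columns are the frame's x, y, z axes.
In Python, from workcell import sensors, viewer, hand_in gives the robot as it stands.
- The arm moves only by the tool arm_command, never from a script. Its arguments are lists of equal length, an entry for each row: "hand": the finger opening in m, from 0 to 0.0854; "dp": the shift along the tool's x, y, z in m, a list of three; "twist": the turn, a rotation vector about the tool's x, y, z in degrees, a list of three. A call has 1 to 10 rows; each row shifts and turns the commanded pose from where the row before left it, along the tool's axes as they then stand; what a row does not reach is not made up. A row lasts 1/8 s, in which the tool goes at most 62.5 mm and 10.7 degrees, less where a joint would pass 70% of its speed; a pose out of reach is approached as far as the arm can. A call is refused whole if a number of a shift passes 0.0625 or a number of a turn 10.7, either way. A call with a gripper value outside its range is refused whole. The fingers move at their own pace and stop on an object; "squeeze" is the grip in N (left out, the last holds). Time passes only in rows, so rows that do not move let the fingers close. It gives the time, the measured TCP pose, the force, the opening and the grip force at its end, in the units of the state.
- sensors.observe(): the state, without advancing time (a new reading comes with each control period).
- viewer.grab_frame(name): name is "side" or "top"; returns a dict with "pixels" (400x640x3 uint8, red, green, blue), "depth" (400x640 float32, m along the optical axis (not along the pixel's ray), 0 where there is no reading), "fx", "fy", "cx", "cy" (pixels), "pose" (4x4, takes a point from camera to world coordinates). Camera axes: x right, y down, z forward; pixel columns grow to the right and rows downward; lengths in m; the calibration is good to about 2 mm. A picture is of the moment at which its call begins.
- hand_in(): hands the job in; it is judged then, once.
The state is a dict: "time_s": time; "joint_pos": joint angles; "qd": joint speeds; "joint_torque": joint torques, N m; "eef_pos": TCP position; "tool_rot": TCP orientation; "contact_force": force on the tool from outside, world axes, zero at the start; "ft_torque": the same for the moment, N m; "opening": opening from 0.0 (shut) to 1.0 (fully open); "finger_force": force on a finger pad.
Only numpy, scipy, OpenCV 4.12 (cv2) and the standard library are available. Lean on these libraries where they do the work, as an engineer would, in place of code of your own. Each camera call takes 0.05 s, during which the arm holds its last target. There are 200 camera calls.

## Task

Pick up the long narrow border tile that is drying on its two battens and add it to the stack of the same tiles in the wooden cradle, lying flat on the stack's topmost pair of battens, centred and in line with the tile below. How high the stack stands today is not known: lower the tile until you feel it rest on the stack, gently and without banging it down, and only then let go, never dropping it. Leave the half-length tile and the double-wide tile where they lie.

Things in the scene. Friction and masses are not known exactly. Their poses are not given: they have to be found in the camera images.
- border_tile: Tile to move: white glaze, blue border, 150 x 45 x 12 mm, 0.12-0.24 kg. Origin: centre of underside; x along its length, y across, z up. Lies flat, underside 18 mm above the table, on two battens (12 wide, 65 long, 18 high) crossing under it 45 mm either side of its centre; between them its long edges are free to grasp.
- cradle: Fixed plywood base 200 x 80 x 20 mm, 70 mm high end board at +x, 100 mm from centre. Origin on table under stack centre, x along tiles. Stack (rigid, centred): same tiles, each topped by two battens (12 x 60, 22 high) across, 45 mm either side of centre. Top battens' height unknown: 60-124 mm above table. Another cradle, of square tiles, is not meant.
- half_tile: Not to be moved: a half-length border tile, 75 x 45 x 12 mm, same make, on its own two 18 mm battens. Origin at the centre of its underside, x along its length.
- wide_tile: Not to be moved: a double-wide tile, 150 x 75 x 12 mm, same make, on its own two 18 mm battens. Origin at the centre of its underside, x along its 150 mm length.

How it is judged:
By the outcome, as a careful person would: the job done as asked, in the order asked, and still so for the second after the job is handed in, with the robot touching nothing.
It also fails if it takes over 48 s, if anything falls off the work surface, if the arm or the gripper's body presses on something with over 40 N, if the wrist force passes 120 N, or if a joint passes its speed limit or range.

## Working session

There is one attempt and no reset: what is moved stays moved. The work goes in short steps, Python scripts to look and compute and a tool call to move; the robot and the scene stay as the last step left them, time stands still between calls to the robot, and variables do not carry over. Pictures are saved under pics/ and viewed, at most 10 in all, crops included, and the job is handed in when it is done.

Besides the shell and the picture viewer there is one more tool, called after "Call:" by a JSON object that holds its "api" and its "payload", one argument or row to a line. arm_command: Moves the arm, as the interface text tells. Its arguments: {"type":"object","properties":{"hand":{"type":"array"},"dp":{"type":"array"},"twist":{"type":"array"},"squeeze":{"type":"number"}},"required":["hand","dp","twist"]}

```bash
mkdir -p pics; cat > h.py <<'E'
import numpy as np, cv2
from workcell import sensors, viewer, hand_in
def grab(n):
    f=viewer.grab_frame(n); np.savez(f'{n}.npz',**f)
    cv2.imwrite(f'pics/{n}_{sensors.observe()["time_s"]:.2f}.png',f['pixels'][:,:,::-1]); return f
def pts(f):
    d=f['depth']; v,u=np.mgrid[:d.shape[0],:d.shape[1]]
    p=np.stack([(u-f['cx'])/f['fx']*d,(v-f['cy'])/f['fy']*d,d],-1)
    T=f['pose']; return p@T[:3,:3].T+T[:3,3]
E
python3 - <<'E'
from h import *
s=sensors.observe(); print(s)
for n in('side','top'):
    f=grab(n); print(n,f['fx'],f['cx'],f['cy'],np.round(f['pose'],3).tolist())
E
ls pics
```

```text
{'time_s': 0.0, 'joint_pos': array([ 7.10312358e+01,  3.02766103e+00,  8.03144353e+01, -1.90151507e-03,
        9.67469888e+01, -4.02882561e+00]), 'qd': array([ 0.0445677 ,  0.01285363,  0.10151347, -0.09928992,  0.05657727,
        0.06398623]), 'joint_torque': array([ 9.96999333e-04, -3.81679380e+01, -3.60182869e+01, -4.27503971e-05,
        6.24028282e-03, -3.56625526e-05]), 'eef_pos': array([0.13528119, 0.50708101, 0.30305581]), 'tool_rot': array([[-9.66195591e-01,  2.57809726e-01, -4.74232887e-04],
       [ 2.57810151e-01,  9.66194459e-01, -1.48110771e-03],
       [ 7.63572145e-05, -1.55330179e-03, -9.99998791e-01]]), 'contact_force': array([-0.34859823,  0.21530217, -0.11617896]), 'ft_torque': array([-0.02383949,  0.01558407, -0.04246332]), 'finger_force': 0.0, 'opening': 1.0020422338856667}
side 403.23013327215983 312.75680726094214 191.81203921395254 [[-0.964, -0.177, 0.2, 0.321], [-0.267, 0.666, -0.696, 0.593], [-0.01, -0.724, -0.689, 0.678], [0.0, 0.0, 0.0, 1.0]]
top 478.78877172281074 319.9762299906805 196.65704927240057 [[-0.021, -0.984, 0.177, 0.267], [-1.0, 0.021, 0.001, -0.019], [-0.005, -0.177, -0.984, 1.41], [0.0, 0.0, 0.0, 1.0]]
side_0.05.png
top_0.10.png
```

View pics/side_0.05.png

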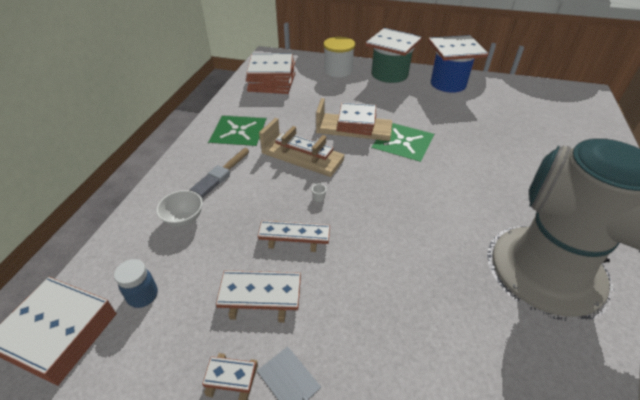

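View pics/top_0.10.png

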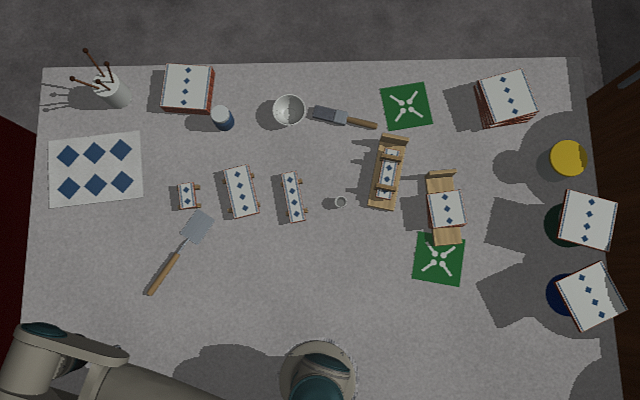

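The side view shows the border tile at about (294,234), wide tile at (260,291), half tile at (230,374). The right cradle is at about (302,152), with battens on top and its end board at (270,137). In the top view the tile is at (292,197) and the cradle at (387,172), end board at (393,140). Next I'll enlarge both.

```bash
python3 - <<'E'
from h import *
S=dict(np.load('side.npz'));T=dict(np.load('top.npz'))
def c(f,x,y,w,h,k): return cv2.resize(f['pixels'][y:y+h,x:x+w,::-1],None,fx=k,fy=k,interpolation=cv2.INTER_CUBIC)
a=np.hstack([c(S,250,110,100,75,4),c(S,245,195,100,75,4)]);b=np.hstack([c(T,340,125,100,75,4),c(T,245,160,100,75,4)])
cv2.imwrite('pics/crop1.png',np.vstack([a,b]))
for n,f,boxes in(('S',S,[(255,220,335,250),(258,118,348,175)]),('T',T,[(275,165,312,228),(362,130,412,212)])):
    P=pts(f)
    for i,(x0,y0,x1,y1) in enumerate(boxes):
        q=P[y0:y1,x0:x1].reshape(-1,3); 
        h,e=np.histogram(q[:,2],np.arange(-.01,.16,.005)); print(n,i,[(round(a,3),int(k)) for a,k in zip(e,h) if k>5])
        if i==0: 
            m=q[(q[:,2]>.024)&(q[:,2]<.04)]; print(cv2.minAreaRect(m[:,:2].astype(np.float32)),np.median(m[:,2]))
E
```

```text
S 0 [(np.float64(-0.005), 269), (np.float64(0.0), 660), (np.float64(0.005), 16), (np.float64(0.01), 22), (np.float64(0.015), 73), (np.float64(0.02), 110), (np.float64(0.025), 367), (np.float64(0.03), 868)]
((0.5177820920944214, 0.06142806634306908), (0.1497780978679657, 0.04816914349794388), 10.582152366638184) 0.030649866704254236
S 1 [(np.float64(-0.005), 541), (np.float64(0.0), 1624), (np.float64(0.005), 161), (np.float64(0.01), 185), (np.float64(0.015), 401), (np.float64(0.02), 696), (np.float64(0.025), 75), (np.float64(0.03), 96), (np.float64(0.035), 131), (np.float64(0.04), 140), (np.float64(0.045), 486), (np.float64(0.05), 100), (np.float64(0.055), 124), (np.float64(0.06), 80), (np.float64(0.065), 192), (np.float64(0.07), 74)]
T 0 [(np.float64(-0.01), 42), (np.float64(-0.005), 495), (np.float64(0.0), 807), (np.float64(0.005), 140), (np.float64(0.01), 10), (np.float64(0.015), 33), (np.float64(0.02), 30), (np.float64(0.025), 236), (np.float64(0.03), 445), (np.float64(0.035), 85)]
((0.5188700556755066, 0.05899054557085037), (0.14985179901123047, 0.053615666925907135), 10.280686378479004) 0.03147940207476041
T 1 [(np.float64(-0.01), 63), (np.float64(-0.005), 775), (np.float64(0.0), 1035), (np.float64(0.005), 169), (np.float64(0.01), 53), (np.float64(0.015), 378), (np.float64(0.02), 450), (np.float64(0.025), 66), (np.float64(0.03), 28), (np.float64(0.035), 28), (np.float64(0.04), 164), (np.float64(0.045), 390), (np.float64(0.05), 111), (np.float64(0.055), 42), (np.float64(0.06), 46), (np.float64(0.065), 169), (np.float64(0.07), 110), (np.float64(0.075), 9)]
```

View pics/crop1.png

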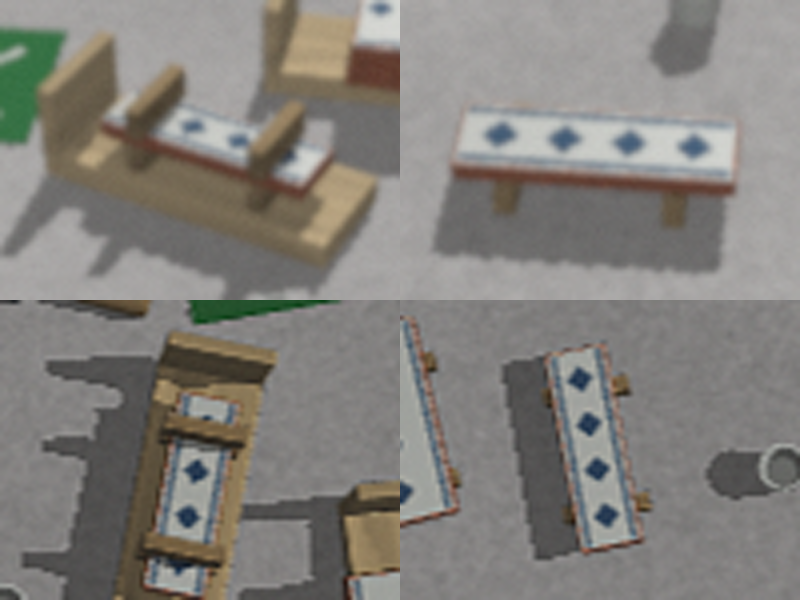

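The crops show the tile with four diamonds on two battens. Its far end leans to +y, which fits the 10.4° fit, and the height of 31 mm matches 30. The stack holds one tile and two battens, with the end board at the far end. Next I'll measure the cradle by fitting the points.

```bash
python3 - <<'E'
from h import *
S=dict(np.load('side.npz'));T=dict(np.load('top.npz'))
for n,f,(x0,y0,x1,y1) in(('S',S,(258,115,348,176)),('T',T,(362,128,412,212))):
    P=pts(f);q=P[y0:y1,x0:x1].reshape(-1,3).astype(np.float32)
    px=f['pixels'][y0:y1,x0:x1].reshape(-1,3).astype(int)
    wood=(px[:,0]-px[:,2]>25)
    b=q[(q[:,2]>.012)&(q[:,2]<.026)&wood]; r=cv2.minAreaRect(b[:,:2]);print(n,'base',r)
    w=px.min(1)>130
    t=q[(q[:,2]>.038)&(q[:,2]<.056)&~wood]; rt=cv2.minAreaRect(t[:,:2]);print(n,'tile',rt,np.median(t[:,2]))
    hi=q[(q[:,2]>.06)&wood]
    # main axis
    ang=rt[2] if rt[1][0]>rt[1][1] else rt[2]-90
    a=np.array([np.cos(np.radians(ang)),np.sin(np.radians(ang))]);y=np.array([-a[1],a[0]])
    s=(hi[:,:2]-rt[0])@a; 
    for lo,hi_ in((-.07,-.02),(.02,.07),(.08,.13)):
        k=hi[(s>lo)&(s<hi_)]
        if len(k)>3: sa=(k[:,:2]-rt[0])@a; sy=(k[:,:2]-rt[0])@y; print(n,ang,len(k),'along',np.percentile(sa,[5,50,95]).round(4),'across',sy.min().round(4),sy.max().round(4),'z',np.percentile(k[:,2],[50,80,95]).round(4))
E
```

```text
Traceback (most recent call last):
cv2.error: OpenCV(4.12.0) /io/opencv/modules/imgproc/src/convhull.cpp:143: error: (-215:Assertion failed) total >= 0 && (depth == CV_32F || depth == CV_32S) in function 'convexHull'
```

```bash
cat > m.py <<'E'
from h import *
def meas(n,f,box,zt=(.038,.056),zh=.06):
    x0,y0,x1,y1=box
    R=lambda a:cv2.minAreaRect(np.ascontiguousarray(a[:,:2]))
    P=pts(f);q=P[y0:y1,x0:x1].reshape(-1,3).astype(np.float32)
    px=f['pixels'][y0:y1,x0:x1].reshape(-1,3).astype(int)
    wood=(px[:,0]-px[:,2]>25)
    b=q[(q[:,2]>.012)&(q[:,2]<.026)&wood]; print(n,'base',R(b))
    t=q[(q[:,2]>zt[0])&(q[:,2]<zt[1])&~wood]; rt=R(t);print(n,'tile',rt,np.median(t[:,2]))
    hi=q[(q[:,2]>zh)&wood]
    ang=rt[2] if rt[1][0]>rt[1][1] else rt[2]-90
    a=np.array([np.cos(np.radians(ang)),np.sin(np.radians(ang))]);y=np.array([-a[1],a[0]])
    s=(hi[:,:2]-rt[0])@a
    for lo,hi_ in((-.07,-.02),(.02,.07),(.08,.13)):
        k=hi[(s>lo)&(s<hi_)]
        if len(k)>3: sa=(k[:,:2]-rt[0])@a; sy=(k[:,:2]-rt[0])@y; print(n,ang,len(k),'along',np.percentile(sa,[5,50,95]).round(4),'across',sy.min().round(4),sy.max().round(4),'z',np.percentile(k[:,2],[50,80,95]).round(4))
E
python3 - <<'E'
from m import *
for n,b in(('side',(258,115,348,176)),('top',(362,128,412,212))): meas(n,dict(np.load(n+'.npz')),b)
E
```

```text
side base ((0.5630950927734375, -0.2932354211807251), (0.2408151477575302, 0.20621179044246674), 77.11153411865234)
side tile ((0.5880619883537292, -0.27972787618637085), (0.18796418607234955, 0.19046929478645325), 81.36114501953125) 0.047253657
side -8.63885498046875 74 along [-0.0693 -0.0657 -0.06  ] across 0.0358 0.0951 z [0.0683 0.0696 0.0702]
side -8.63885498046875 68 along [0.0201 0.0236 0.0292] across 0.0274 0.0899 z [0.0681 0.0698 0.0703]
side -8.63885498046875 100 along [0.0805 0.0842 0.0913] across 0.0153 0.0954 z [0.0696 0.0712 0.0722]
top base ((0.5988787412643433, -0.21742728352546692), (0.09540090709924698, 0.24661967158317566), 82.527587890625)
top tile ((0.5920851230621338, -0.21599161624908447), (0.07992299646139145, 0.177698016166687), 75.8770751953125) 0.047026183
top -14.1229248046875 83 along [-0.0644 -0.0588 -0.0526] across -0.0324 0.0248 z [0.0684 0.0708 0.0725]
top -14.1229248046875 85 along [0.0262 0.0315 0.0368] across -0.0314 0.0284 z [0.0688 0.0708 0.0743]
top -14.1229248046875 103 along [0.087  0.0917 0.0976] across -0.0396 0.0373 z [0.0702 0.0729 0.0747]
```

```bash
cat >> m.py <<'E'
def battens(f,box,zlo,zhi):
    P=pts(f); m=np.zeros(P.shape[:2],np.uint8); x0,y0,x1,y1=box
    z=P[...,2]; m[y0:y1,x0:x1]=((z>zlo)&(z<zhi))[y0:y1,x0:x1]
    n,l,st,_=cv2.connectedComponentsWithStats(m); out=[]
    for i in range(1,n):
        if st[i,4]<15: continue
        q=P[l==i].astype(np.float32); r=cv2.minAreaRect(np.ascontiguousarray(q[:,:2]))
        a=r[2] if r[1][0]>r[1][1] else r[2]-90
        print(st[i].tolist(),'c',np.round(r[0],4),'size',np.round(r[1],3),'long ang',round(a,1),'z med',np.median(q[:,2]).round(4))
        out.append(r[0])
    return out
E
python3 - <<'E'
from m import *
for n,b in(('side',(258,115,348,176)),('top',(362,128,412,212))): print(n);battens(dict(np.load(n+'.npz')),b,.061,.09);battens(dict(np.load(n+'.npz')),b,.041,.052)
E
```

```text
side
[259, 117, 20, 20, 134] c [ 0.6808 -0.2392] size [0.082 0.014] long ang 76.4 z med 0.0695
[281, 126, 15, 15, 102] c [ 0.6219 -0.2258] size [0.062 0.014] long ang 78.0 z med 0.068
[311, 135, 15, 16, 101] c [ 0.5346 -0.2045] size [0.061 0.013] long ang 76.3 z med 0.068
[316, 115, 6, 7, 18] c [ 0.568  -0.3436] size [0.03  0.009] long ang 71.9 z med 0.0456
[337, 122, 11, 5, 31] c [ 0.5009 -0.3279] size [0.011 0.032] long ang -10.7 z med 0.0474
[260, 124, 19, 19, 69] c [ 0.6795 -0.2386] size [0.082 0.012] long ang 77.0 z med 0.0466
[275, 132, 58, 26, 535] c [ 0.5794 -0.2136] size [0.055 0.153] long ang -13.3 z med 0.047
top
[381, 132, 28, 10, 129] c [ 0.6814 -0.238 ] size [0.08  0.015] long ang 77.4 z med 0.0696
[381, 153, 21, 8, 100] c [ 0.6217 -0.225 ] size [0.06  0.014] long ang 78.7 z med 0.0684
[375, 183, 21, 8, 99] c [ 0.5347 -0.2042] size [0.059 0.014] long ang 77.8 z med 0.0679
[384, 148, 16, 8, 82] c [ 0.643  -0.2297] size [0.045 0.018] long ang 77.1 z med 0.0469
[378, 159, 20, 27, 369] c [ 0.5813 -0.2154] size [0.045 0.074] long ang -12.4 z med 0.0469
[375, 188, 18, 12, 132] c [ 0.517  -0.2006] size [0.047 0.025] long ang 77.3 z med 0.0471
```

Both views agree on the stack. The centre is at (0.578,-0.215) and its axis is at -13.2°. The batten top is at 0.068–0.069, which is tile top 0.047 + 22 mm. The tile is at (0.518,0.0605), axis 10.4°. I'm starting the approach.

Call:
{"api": "arm_command", "payload": {
  "hand": [0.085,0.085,0.085,0.085,0.085,0.085,0.085,0.085,0.085,0.085],
  "dp": [
    [0,0,0],
    [0,0,0],
    [0,0,0],
    [-0.0247,-0.0424,0],
    [-0.0247,-0.0424,0],
    [-0.0247,-0.0424,0],
    [-0.0247,-0.0424,0],
    [-0.0247,-0.0424,0],
    [-0.0247,-0.0424,0],
    [-0.0247,-0.0424,0]
  ],
  "twist": [
    [0,0,-8.45],
    [0,0,-8.45],
    [0,0,-8.45],
    [0,0,0],
    [0,0,0],
    [0,0,0],
    [0,0,0],
    [0,0,0],
    [0,0,0],
    [0,0,0]
  ]
}}

```text
time_s: 1.35
eef_pos: [0.3597, 0.2452, 0.3036]
tool_rot: [[-0.984, -0.181, -0.0], [-0.181, 0.984, -0.0], [0.0, 0.0, -1.0]]
contact_force: [-0.1, 0.9, 0.0]
opening: 0.995
finger_force: 0.0
```

Call:
{"api": "arm_command", "payload": {
  "hand": [0.085,0.085,0.085,0.085,0.085,0.085,0.085],
  "dp": [
    [-0.0247,-0.0424,0],
    [-0.0247,-0.0424,0],
    [-0.0247,-0.0424,0],
    [-0.0247,-0.0424,0],
    [-0.0247,-0.0424,0],
    [0,0,0],
    [0,0,0]
  ],
  "twist": [
    [0,0,0],
    [0,0,0],
    [0,0,0],
    [0,0,0],
    [0,0,0],
    [0,0,0],
    [0,0,0]
  ]
}}

```text
time_s: 2.22
eef_pos: [0.5185, 0.0606, 0.3034]
tool_rot: [[-0.984, -0.181, -0.001], [-0.181, 0.984, 0.0], [0.001, 0.001, -1.0]]
contact_force: [0.4, 0.3, 0.3]
opening: 0.993
finger_force: 0.0
```

Call:
{"api": "arm_command", "payload": {
  "hand": [0.085,0.085,0.085,0.085,0.085,0.085,0.085,0.085],
  "dp": [
    [0,0,0.04],
    [0,0,0.045],
    [0,0,0.045],
    [0,0,0.035],
    [0,0,0.02],
    [0,0,0.01],
    [0,0,0],
    [0,0,0]
  ],
  "twist": [
    [0,0,0],
    [0,0,0],
    [0,0,0],
    [0,0,0],
    [0,0,0],
    [0,0,0],
    [0,0,0],
    [0,0,0]
  ]
}}

```text
time_s: 3.22
eef_pos: [0.5193, 0.0607, 0.1101]
tool_rot: [[-0.983, -0.181, 0.002], [-0.181, 0.983, 0.0], [-0.002, -0.0, -1.0]]
contact_force: [0.1, 0.1, 0.1]
opening: 0.994
finger_force: 0.0
```

```bash
python3 - <<'E'
from h import *
f=grab('side')
cv2.imwrite('pics/c2.png',cv2.resize(f['pixels'][180:270,230:360,::-1],None,fx=5,fy=5,interpolation=cv2.INTER_CUBIC))
E
```

```text
(no output)
```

View pics/c2.png

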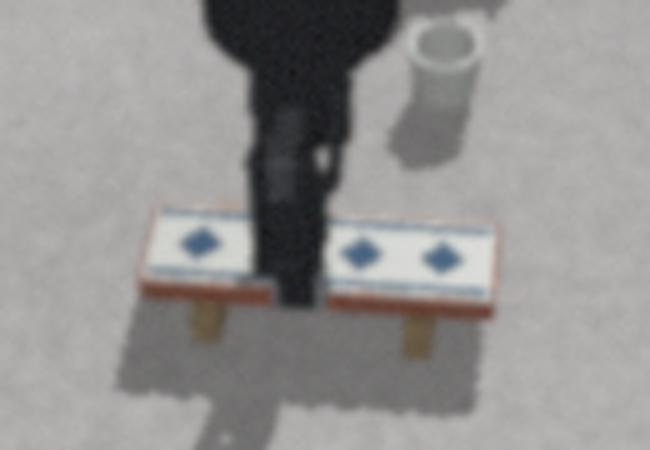

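The near finger's bottom is at crop (297,300). The tile's front edge ends are at 142 and 493, and the battens at 208 and 418, so the finger is between the battens. It looks a few mm left of the middle, so I'll check that with depth.

```bash
python3 - <<'E'
from h import *
f=dict(np.load('side.npz'));P=pts(f)[180:270,230:360].reshape(-1,3);px=f['pixels'][180:270,230:360].reshape(-1,3).astype(int)
R=np.radians(10.4);a=np.array([np.cos(R),np.sin(R)]);b=np.array([-a[1],a[0]]);o=np.array([.5193,.0607])
k=px.max(1)<75
q=P[k&(P[:,2]>.04)&(P[:,2]<.075)]
s=(q[:,:2]-o)@a;t=(q[:,:2]-o)@b;print('finger',len(q),np.percentile(s,[3,50,97]).round(4),np.percentile(t,[3,50,97]).round(4),np.percentile(q[:,2],[1,50]).round(4))
m=(P[:,2]>.024)&(P[:,2]<.036)&(px.max(1)>90); q=P[m]; s=(q[:,:2]-o)@a;t=(q[:,:2]-o)@b
g=abs(s)<.1;print('tile',np.percentile(s[g],[0.5,99.5]).round(4),np.percentile(t[g],[.5,99.5]).round(4))
print(cv2.minAreaRect(np.ascontiguousarray(q[g][:,:2].astype(np.float32))))
E
```

```text
finger 44 [-0.0093 -0.0011  0.0069] [-0.0423  0.0553  0.0573] [0.0525 0.0664]
tile [-0.0759  0.0728] [-0.1472  0.0249]
((0.5289414525032043, -0.0020488426089286804), (0.14962634444236755, 0.17819488048553467), 10.005974769592285)
```

The finger and tile centres agree within 1 mm along the tile. I'm going down and gripping.

Call:
{"api": "arm_command", "payload": {
  "hand": [0.085,0.085,0.085,0.085,0.03,0.03,0.03,0.03,0.03,0.03],
  "dp": [
    [0.001,0,0.014],
    [0,0,0.012],
    [0,0,0.006],
    [0,0,0],
    [0,0,0],
    [0,0,0],
    [0,0,0],
    [0,0,0],
    [0,0,0],
    [0,0,0]
  ],
  "twist": [
    [0,0,0],
    [0,0,0],
    [0,0,0],
    [0,0,0],
    [0,0,0],
    [0,0,0],
    [0,0,0],
    [0,0,0],
    [0,0,0],
    [0,0,0]
  ],
  "squeeze": 35
}}

```text
time_s: 4.53
eef_pos: [0.5182, 0.0602, 0.0775]
tool_rot: [[-0.984, -0.181, 0.001], [-0.181, 0.984, 0.0], [-0.001, -0.0, -1.0]]
contact_force: [-0.9, -0.6, 4.8]
opening: 0.525
finger_force: 36.7
```

Call:
{"api": "arm_command", "payload": {
  "hand": [0.03,0.03,0.03,0.03,0.03,0.03,0.03,0.03],
  "dp": [
    [0,0,-0.003],
    [0,0,-0.007],
    [0,0,-0.015],
    [0,0,-0.03],
    [0,0,-0.03],
    [0,0,-0.025],
    [0,0,-0.01],
    [0,0,0]
  ],
  "twist": [
    [0,0,0],
    [0,0,0],
    [0,0,0],
    [0,0,0],
    [0,0,0],
    [0,0,0],
    [0,0,0],
    [0,0,0]
  ]
}}

```text
time_s: 5.52
eef_pos: [0.5179, 0.0602, 0.1974]
tool_rot: [[-0.984, -0.181, 0.001], [-0.181, 0.984, 0.0], [-0.001, -0.0, -1.0]]
contact_force: [0.6, -0.1, -2.7]
opening: 0.52
finger_force: 36.0
```

```bash
python3 - <<'E'
from h import *
f=grab('side');s=sensors.observe();print(s['contact_force'],s['eef_pos'],s['finger_force'])
cv2.imwrite('pics/c3.png',cv2.resize(f['pixels'][100:290,190:390,::-1],None,fx=3,fy=3,interpolation=cv2.INTER_CUBIC))
E
```

```text
[-0.62629266  0.25318459 -2.1084361 ] [0.51756943 0.06018418 0.19640467] 36.03837847709656
```

View pics/c3.png

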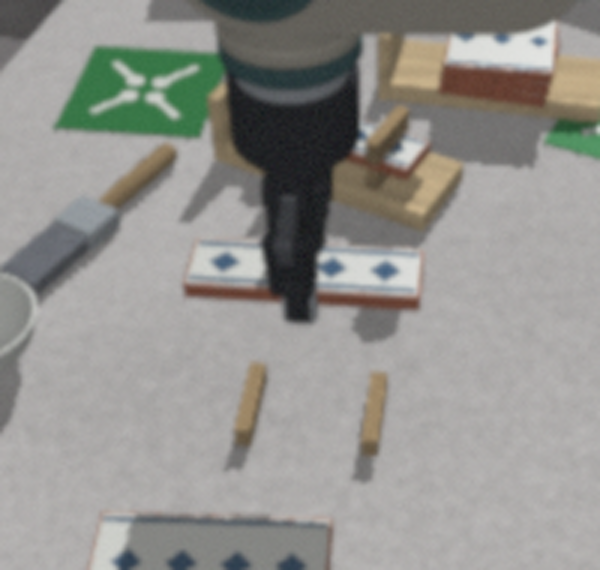

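The tile is held level with its ends at crop (185,290) and (420,303), and the bare battens are below. Next I'll measure the tile in the hand.

```bash
cat > inhand.py <<'E'
from h import *
def held(f,ang,o,z0,z1,dz=.0):
    P=pts(f).reshape(-1,3);px=f['pixels'].reshape(-1,3).astype(int)
    R=np.radians(ang);a=np.array([np.cos(R),np.sin(R)]);b=np.array([-a[1],a[0]])
    s=(P[:,:2]-o)@a;t=(P[:,:2]-o)@b
    m=(abs(s)<.1)&(abs(t)<.04)&(P[:,2]>z0)&(P[:,2]<z1)&(px.max(1)>90)&~((abs(s)<.02))
    q=P[m];r=cv2.minAreaRect(np.ascontiguousarray(q[:,:2].astype(np.float32)))
    d=np.array(r[0])-o; print(len(q),r,'offset along/across',(d@a).round(4),(d@b).round(4))
    top=q[q[:,2]>np.percentile(q[:,2],60)];
    A=np.c_[(q[:,:2]-o)@a,np.ones(len(q))];w=q[:,2]>np.median(q[:,2])-.003
    print('z med',np.median(q[:,2]).round(4),'slope along deg',np.degrees(np.linalg.lstsq(A[w],q[w,2],rcond=None)[0][0]).round(2))
E
python3 - <<'E'
from inhand import *
held(dict(np.load('side.npz')),10.4,np.array([.5177,.0602]),.135,.16)
f=grab('top');s=sensors.observe();held(f,10.4,s['eef_pos'][:2],.13,.165)
E
```

```text
1092 ((0.5173697471618652, 0.061655640602111816), (0.1494862288236618, 0.0480649471282959), 10.421945571899414) offset along/across -0.0001 0.0015
z med 0.1504 slope along deg 0.06
220 ((0.47713127732276917, 0.0553906224668026), (0.04088538512587547, 0.044456638395786285), 10.238807678222656) offset along/across -0.0404 0.0025
z med 0.15 slope along deg -1.27
```

Call:
{"api": "arm_command", "payload": {
  "hand": [0.03,0.03,0.03,0.03,0.03,0.03,0.03,0.03,0.03,0.03],
  "dp": [
    [-0.0005,-0.015,0],
    [-0.001,-0.03,0],
    [-0.0012,-0.035,0],
    [-0.0012,-0.035,0],
    [-0.0012,-0.035,0],
    [-0.0012,-0.035,0],
    [-0.0012,-0.035,0],
    [-0.0011,-0.0306,0],
    [-0.0006,-0.02,0],
    [-0.0004,-0.011,0]
  ],
  "twist": [
    [0,0,0],
    [0,0,0],
    [0,0,0],
    [0,0,0],
    [0,0,0],
    [0,0,0],
    [0,0,0],
    [0,0,0],
    [0,0,0],
    [0,0,0]
  ]
}}

```text
time_s: 6.88
eef_pos: [0.578, -0.2162, 0.1962]
tool_rot: [[-0.984, -0.18, -0.001], [-0.18, 0.984, 0.001], [0.001, 0.001, -1.0]]
contact_force: [0.9, 1.0, -1.4]
opening: 0.516
finger_force: 36.0
```

Call:
{"api": "arm_command", "payload": {
  "hand": [0.03,0.03,0.03,0.03,0.03,0.03,0.03],
  "dp": [
    [0,0,0],
    [0,0,0],
    [0,0,0],
    [0,0,0],
    [0,0,0],
    [0,0,0],
    [0,0,0]
  ],
  "twist": [
    [0,0,3.6],
    [0,0,6],
    [0,0,6],
    [0,0,5],
    [0,0,3],
    [0,0,0],
    [0,0,0]
  ]
}}

```text
time_s: 7.75
eef_pos: [0.5782, -0.2148, 0.1968]
tool_rot: [[-0.974, 0.227, -0.0], [0.227, 0.974, 0.0], [0.0, 0.0, -1.0]]
contact_force: [0.6, 0.4, -1.7]
opening: 0.522
finger_force: 36.0
```

```bash
python3 - <<'E'
from inhand import *
f=grab('side');s=sensors.observe();print(s['contact_force'],s['eef_pos'],s['finger_force'])
y=s['tool_rot'][:,1];print('axis ang',np.degrees(np.arctan2(y[1],y[0]))-90)
held(f,-13.2,s['eef_pos'][:2],.13,.16)
cv2.imwrite('pics/c4.png',cv2.resize(f['pixels'][60:200,220:380,::-1],None,fx=4,fy=4,interpolation=cv2.INTER_CUBIC))
E
```

```text
[-0.68349192 -0.81363964 -1.28288055] [ 0.57812822 -0.21483587  0.1968179 ] 36.00811779499054
axis ang -13.127746527178004
525 ((0.5777626037597656, -0.21294748783111572), (0.049428485333919525, 0.15167047083377838), 76.622802734375) offset along/across -0.0008 0.0018
z med 0.1496 slope along deg -0.07
```

View pics/c4.png

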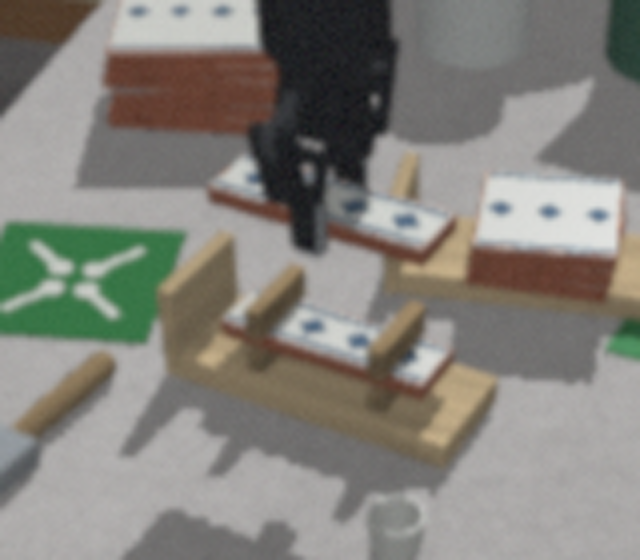

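The held tile is over the stack and parallel to it: its right end is at (455,215) above (452,352). The fit shows -13.4° and an offset under 2 mm. Lowering now.

Call:
{"api": "arm_command", "payload": {
  "hand": [0.03,0.03,0.03,0.03,0.03,0.03,0.03,0.03],
  "dp": [
    [0,0,0.01],
    [0,0,0.015],
    [0,0,0.015],
    [0,0,0.01],
    [0,0,0.006],
    [0,0,0.003],
    [0,0,0],
    [0,0,0]
  ],
  "twist": [
    [0,0,0],
    [0,0,0],
    [0,0,0],
    [0,0,0],
    [0,0,0],
    [0,0,0],
    [0,0,0],
    [0,0,0]
  ]
}}

```text
time_s: 8.8
eef_pos: [0.5783, -0.2151, 0.1384]
tool_rot: [[-0.974, 0.228, 0.001], [0.228, 0.974, -0.0], [-0.001, -0.0, -1.0]]
contact_force: [-0.2, 0.8, -1.3]
opening: 0.516
finger_force: 36.0
```

Call:
{"api": "arm_command", "payload": {
  "hand": [0.03,0.03,0.03,0.03,0.03,0.03],
  "dp": [
    [0,0,0.001],
    [0,0,0.001],
    [0,0,0.001],
    [0,0,0.001],
    [0,0,0.001],
    [0,0,0]
  ],
  "twist": [
    [0,0,0],
    [0,0,0],
    [0,0,0],
    [0,0,0],
    [0,0,0],
    [0,0,0]
  ]
}}

```text
time_s: 9.55
eef_pos: [0.5781, -0.215, 0.1327]
tool_rot: [[-0.974, 0.228, -0.0], [0.228, 0.974, 0.0], [0.0, 0.0, -1.0]]
contact_force: [0.3, 0.1, -1.8]
opening: 0.517
finger_force: 36.0
```

Call:
{"api": "arm_command", "payload": {
  "hand": [0.03,0.03,0.03,0.03],
  "dp": [
    [0,0,0.001],
    [0,0,0.001],
    [0,0,0.001],
    [0,0,0]
  ],
  "twist": [
    [0,0,0],
    [0,0,0],
    [0,0,0],
    [0,0,0]
  ]
}}

```text
time_s: 10.05
eef_pos: [0.5781, -0.215, 0.1297]
tool_rot: [[-0.974, 0.228, -0.0], [0.228, 0.974, 0.0], [0.0, 0.0, -1.0]]
contact_force: [0.4, 0.3, -0.2]
opening: 0.52
finger_force: 36.0
```

Call:
{"api": "arm_command", "payload": {
  "hand": [0.03,0.03],
  "dp": [
    [0,0,0.0007],
    [0,0,0]
  ],
  "twist": [
    [0,0,0],
    [0,0,0]
  ]
}}

```text
time_s: 10.3
eef_pos: [0.5781, -0.215, 0.1291]
tool_rot: [[-0.974, 0.228, -0.0], [0.228, 0.974, 0.0], [0.0, 0.0, -1.0]]
contact_force: [0.1, 0.1, -0.8]
opening: 0.523
finger_force: 36.0
```

Call:
{"api": "arm_command", "payload": {
  "hand": [0.03,0.03],
  "dp": [
    [0,0,0.0006],
    [0,0,0]
  ],
  "twist": [
    [0,0,0],
    [0,0,0]
  ]
}}

```text
time_s: 10.55
eef_pos: [0.5781, -0.215, 0.1285]
tool_rot: [[-0.974, 0.228, -0.0], [0.228, 0.974, 0.0], [0.0, 0.0, -1.0]]
contact_force: [0.4, 0.4, -1.9]
opening: 0.517
finger_force: 36.0
```

```bash
python3 - <<'E'
from inhand import *
f=grab('side');s=sensors.observe();print(s['contact_force'],s['eef_pos'],s['ft_torque'])
held(f,-13.2,s['eef_pos'][:2],.06,.095)
cv2.imwrite('pics/c5.png',cv2.resize(f['pixels'][90:190,240:370,::-1],None,fx=5,fy=5,interpolation=cv2.INTER_CUBIC))
E
```

```text
[-0.45312926  0.32337243 -0.82844922] [ 0.57810898 -0.21502723  0.12855316] [0.01801286 0.05246639 0.06451564]
516 ((0.5892053246498108, -0.2196701020002365), (0.07229398936033249, 0.1761111170053482), 76.88693237304688) offset along/across 0.0119 -0.002
z med 0.0811 slope along deg -0.12
```

View pics/c5.png

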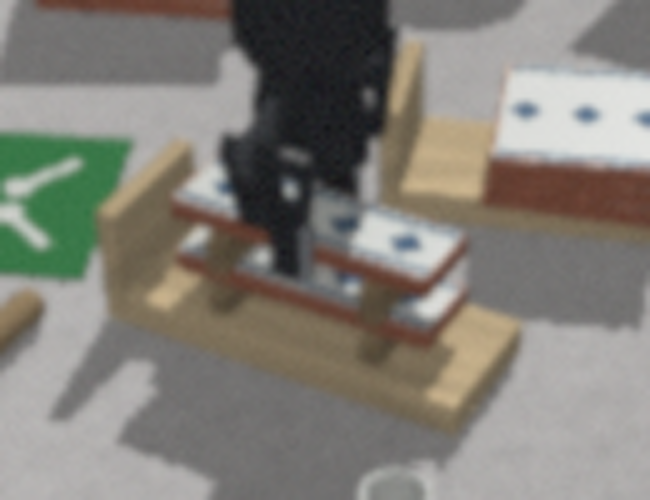

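The tile is just above the battens and lined up with the tile below: right ends at x=467 for both, left ends at 175 and 180. I'm continuing in small steps.

Call:
{"api": "arm_command", "payload": {
  "hand": [0.03,0.03],
  "dp": [
    [0,0,0.0006],
    [0,0,0]
  ],
  "twist": [
    [0,0,0],
    [0,0,0]
  ]
}}

```text
time_s: 10.85
eef_pos: [0.5781, -0.215, 0.1279]
tool_rot: [[-0.974, 0.228, -0.0], [0.228, 0.974, 0.0], [0.0, 0.0, -1.0]]
contact_force: [-0.6, -0.2, -1.7]
opening: 0.517
finger_force: 36.0
```

Call:
{"api": "arm_command", "payload": {
  "hand": [0.03,0.03],
  "dp": [
    [0,0,0.0005],
    [0,0,0]
  ],
  "twist": [
    [0,0,0],
    [0,0,0]
  ]
}}

```text
time_s: 11.1
eef_pos: [0.5782, -0.2151, 0.1276]
tool_rot: [[-0.974, 0.228, 0.0], [0.228, 0.974, -0.0], [-0.0, 0.0, -1.0]]
contact_force: [0.0, 0.1, 0.9]
opening: 0.521
finger_force: 36.1
```

Call:
{"api": "arm_command", "payload": {
  "hand": [0.03,0.03],
  "dp": [
    [0,0,0.0004],
    [0,0,0]
  ],
  "twist": [
    [0,0,0],
    [0,0,0]
  ]
}}

```text
time_s: 11.35
eef_pos: [0.5782, -0.215, 0.1276]
tool_rot: [[-0.974, 0.228, 0.0], [0.228, 0.974, -0.0], [-0.0, -0.0, -1.0]]
contact_force: [-2.7, 1.5, 4.7]
opening: 0.52
finger_force: 36.5
```

The rest is felt: Fz went from -1.7 to +4.7 N and z stopped. Now I'll ease the grip, release, and check before retreating.

Call:
{"api": "arm_command", "payload": {
  "hand": [0.044,0.047,0.05,0.055,0.06,0.07,0.075,0.075,0.075],
  "dp": [
    [0,0,0],
    [0,0,0],
    [0,0,0],
    [0,0,0],
    [0,0,0],
    [0,0,0],
    [0,0,0],
    [0,0,0],
    [0,0,0]
  ],
  "twist": [
    [0,0,0],
    [0,0,0],
    [0,0,0],
    [0,0,0],
    [0,0,0],
    [0,0,0],
    [0,0,0],
    [0,0,0],
    [0,0,0]
  ],
  "squeeze": 20
}}

```text
time_s: 12.48
eef_pos: [0.5781, -0.215, 0.1271]
tool_rot: [[-0.974, 0.228, 0.0], [0.228, 0.974, 0.0], [-0.0, 0.0, -1.0]]
contact_force: [-0.3, 0.6, -0.3]
opening: 0.881
finger_force: 0.0
```

Call:
{"api": "arm_command", "payload": {
  "hand": [0.075,0.075,0.075,0.075,0.075,0.075,0.075],
  "dp": [
    [0,0,-0.005],
    [0,0,-0.015],
    [0,0,-0.03],
    [0,0,-0.05],
    [0,0,-0.05],
    [0,0,-0.03],
    [0,0,0]
  ],
  "twist": [
    [0,0,0],
    [0,0,0],
    [0,0,0],
    [0,0,0],
    [0,0,0],
    [0,0,0],
    [0,0,0]
  ]
}}

```text
time_s: 13.35
eef_pos: [0.5786, -0.2152, 0.3117]
tool_rot: [[-0.974, 0.228, 0.007], [0.228, 0.974, -0.003], [-0.007, -0.001, -1.0]]
contact_force: [-0.2, 0.0, -0.0]
opening: 0.879
finger_force: 0.0
```

Call:
{"api": "arm_command", "payload": {
  "hand": [0.075,0.075,0.075,0.075,0.075,0.075,0.075,0.075],
  "dp": [
    [0,0.02,0],
    [0,0.04,0],
    [0,0.04,0],
    [0,0.04,0],
    [0,0.04,0],
    [0,0.04,0],
    [0,0.02,0],
    [0,0,0]
  ],
  "twist": [
    [0,0,0],
    [0,0,0],
    [0,0,0],
    [0,0,0],
    [0,0,0],
    [0,0,0],
    [0,0,0],
    [0,0,0]
  ]
}}

```text
time_s: 14.35
eef_pos: [0.6328, 0.0199, 0.3059]
tool_rot: [[-0.974, 0.226, -0.002], [0.226, 0.974, 0.0], [0.002, -0.0, -1.0]]
contact_force: [0.1, -0.8, 0.1]
opening: 0.878
finger_force: 0.0
```

```bash
python3 - <<'E'
from m import *
for n,b in(('side',(255,95,350,176)),('top',(362,118,412,215))):
    f=grab(n);print(n);battens(f,b,.073,.1);battens(f,b,.041,.052)
    if n=='side': cv2.imwrite('pics/c6.png',cv2.resize(f['pixels'][90:190,240:370,::-1],None,fx=5,fy=5,interpolation=cv2.INTER_CUBIC))
E
```

```text
side
[274, 121, 59, 28, 743] c [ 0.5781 -0.2133] size [0.049 0.151] long ang -12.8 z med 0.0808
[316, 103, 9, 19, 31] c [ 0.5706 -0.3711] size [0.083 0.009] long ang 89.0 z med 0.0465
[337, 122, 13, 5, 41] c [ 0.4986 -0.3278] size [0.014 0.038] long ang -10.7 z med 0.0471
[260, 126, 17, 16, 53] c [ 0.6772 -0.2323] size [0.067 0.011] long ang 69.8 z med 0.0465
[275, 135, 58, 23, 363] c [ 0.5787 -0.2035] size [0.051 0.153] long ang -4.3 z med 0.0467
top
[375, 145, 26, 53, 826] c [ 0.5783 -0.2117] size [0.047 0.151] long ang -14.2 z med 0.081
[384, 138, 10, 4, 16] c [ 0.6798 -0.2237] size [0.028 0.003] long ang 79.7 z med 0.0469
[375, 195, 16, 5, 29] c [ 0.507  -0.1981] size [0.044 0.005] long ang 75.1 z med 0.0458
```

View pics/c6.png

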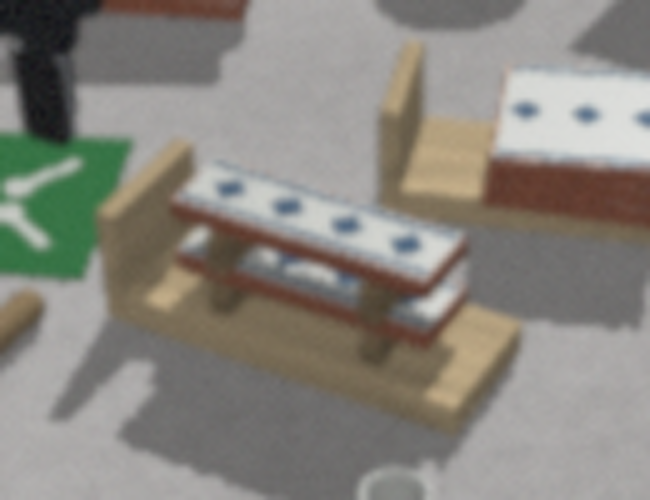

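The tile rests flat on the battens: top at 81 mm, ends at (175,210) and (467,240). The across offset could be 2–3 mm. I'll check by projecting wireframes of both tiles into the pictures.

```bash
python3 - <<'E'
from h import *
K=6
def proj(f,p):
    T=np.linalg.inv(f['pose']);c=p@T[:3,:3].T+T[:3,3];return np.c_[f['fx']*c[:,0]/c[:,2]+f['cx'],f['fy']*c[:,1]/c[:,2]+f['cy']]
def pane(f,img,box,tiles):
    x,y,w,h=box;im=cv2.resize(img[y:y+h,x:x+w],None,fx=K,fy=K,interpolation=cv2.INTER_CUBIC)
    for z,col in tiles:
        a=np.radians(-13.2);R=np.array([[np.cos(a),-np.sin(a)],[np.sin(a),np.cos(a)]])
        c=np.array([[1,1],[-1,1],[-1,-1],[1,-1]])*[.075,.0225]@R.T+[.5782,-.2149]
        for zz in(z,z+.012):
            p=proj(f,np.c_[c,np.full(4,zz)]); p=((p-[x,y]+.5)*K*16).astype(np.int32)
            cv2.polylines(im,[p],True,col,1,cv2.LINE_AA,4)
    return im
S=dict(np.load('side.npz'));T=dict(np.load('top.npz'))
i0=cv2.imread('pics/side_0.05.png');t0=cv2.imread('pics/top_0.10.png')
G=(0,255,0);M=(255,0,255);z0=.035;z1=.069
sb=(270,112,66,46);tb=(370,140,34,62)
a=np.vstack([pane(S,i0,sb,[(z0,G)]),pane(S,S['pixels'][:,:,::-1],sb,[(z1,M)])])
b=np.hstack([pane(T,t0,tb,[(z0,G)]),pane(T,T['pixels'][:,:,::-1],tb,[(z1,M)])])
b=cv2.copyMakeBorder(b,0,a.shape[0]-b.shape[0],0,0,cv2.BORDER_CONSTANT)
o=np.hstack([a,b]);print(o.shape);cv2.imwrite('pics/c7.png',o)
E
```

```text
(552, 804, 3)
```

View pics/c7.png

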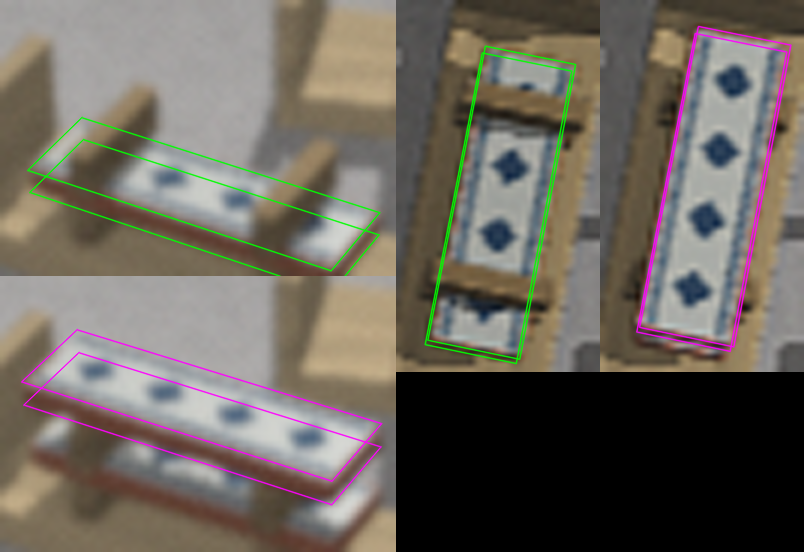

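In both views the wireframes miss each tile by about the same amount, roughly a sixth of a pixel different in the top view (bands 9/13 against 11/13 crop px). The tiles are in line to about 1–2 mm, so I'm handing in.

```bash
python3 -c "
from workcell import sensors, hand_in
print(sensors.observe()['time_s'],hand_in())"
```

```text
the job is handed in; nothing more can be done
14.45 None
```

The border tile now lies flat on the stack's top battens, in line with the tile below to about 1–2 mm by the camera check; I let go only after feeling it rest, left the half-length and double-wide tiles alone, and handed in at 14.45 s.

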